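# Close the inspection box and hold its sprung shutter half open

### The arm

A 7-joint arm with a two-finger parallel gripper is mounted at the origin on a cart in front of the work surface, level with it; the furniture and walls round the work are solid. World frame = base frame: x ahead of the robot, y to its left, z up, the work surface at z = 0. Lengths are in m, angles in rad, forces in N, time in s.
With the tool pointing down it reaches from about 0.425 to 0.925 m from the base axis. Payload 6.8 kg.
Tool frame: the origin (TCP) lies at the very end of the fingers, on their centre line; the grasp point (between the pads) lies 19 mm behind it; y points along the fingers, x is the direction in which the jaws open and shut, and the axes are right-handed (so a half turn about y gives the same grasp; the last joint's range is limited). The gripper opens to 88 mm and grips with 3 to 60 N. Pads are 20 mm wide; open, the fingers measure 115 mm over their backs; the gripper's body (75 mm by 178 mm) begins 61 mm behind the grasp point.
Start: joints at [1.165, 0.477, 0.022, 1.555, -0.011, 1.109, -0.083], TCP at [0.198, -0.645, 0.223] pointing down, gripper open.
Joint ranges: [-2.96, 2.96], [-0.34, 2.1], [-1.41, 1.46], [0.24, 2.44], [-1.37, 4.51], [0.17, 1.92], [-2.96, 2.96]. Speed limits (rad/s): [2.39, 2.39, 3.14, 3.14, 3.14, 3.14, 3.14].

### API

Orientations are given as a unit quaternion [x, y, z, w].
In Python, from rig import bot, optics gives the robot as it stands.
- The arm moves only by the shell command python3 -m crank 'ROWS'. ROWS is JSON, a list of rows, each an object with "fingers": the finger opening in mm, from 0 to 87.8; "delta_pos": the shift along the tool's x, y, z in units of 30 mm (1.0 is 30 mm), a list of three; "rotation": the turn, a rotation vector about the tool's x, y, z in units of 5 degrees (1.0 is 5 degrees), a list of three. In form: [{"fingers": fingers, "delta_pos": [x, y, z], "rotation": [wx, wy, wz]}, ...]. A call has 1 to 12 rows; each row shifts and turns the pose as measured when the row begins, along the tool's axes as they then stand; what a row does not reach is not made up. A row lasts 1/12 s, in which the tool goes at most 41.7 mm and 7.16 degrees, less where a joint would pass 70% of its speed; a pose out of reach is approached as far as the arm can. A call is refused whole if a number of a shift passes 1 or a number of a turn 1, either way. A call with a gripper value outside its range is refused whole. The fingers move at their own pace and stop on an object; the grip force is fixed at half the most. Time passes only in rows, so rows that do not move let the fingers close. It gives the time, the measured TCP pose, the force and the opening at its end, in the units of the state.
- bot.read_state(): the state, without advancing time (a new reading comes with each control period).
- optics.grab_frame(name): name is "scene" or "top" or "wrist"; returns (picture, depth): 384x512x3 uint8, red, green, blue; 384x512 float32, m along the optical axis (not along the pixel's ray), 0 where there is no reading.
- optics.camera_params(name): a dict with "fx", "fy", "cx", "cy" (pixels), "eye" and "orientation" of the camera in the world. Camera axes: x right, y down, z forward; pixel columns grow to the right and rows downward; lengths in m; the calibration is good to about 2 mm. The wrist camera is an equidistant fisheye: a pixel r from the principal point sees the ray r / f radians off the axis. A picture is of the moment at which its call begins: read the wrist's pose just before it. camera_params takes no time and is no camera call; for the wrist camera it gives the pose at the moment of the call.
- bot.sign_off(): hands the job in, once; it reports no verdict.
The state is a dict: "time": time; "joint_positions": joint angles; "qd": joint speeds; "tau": joint torques, N m; "position": TCP position; "tool_rot": TCP orientation; "force": force on the tool from outside, world axes, zero at the start; "wrist_torque": the same for the moment, N m; "width": opening from 0.0 (shut) to 1.0 (fully open).
Only numpy, scipy, OpenCV 4.12 (cv2) and the standard library are available. Lean on these libraries where they do the work, as an engineer would, in place of code of your own. Each camera call takes 0.05 s, during which the arm holds its last target.

### The job

A ring gauge is loaded in the chamber of the small grey inspection box: put the loose cover on the chamber so that it sits fully down, let go of it, and only then take the upright tab of the sprung shutter beside it and pull the shutter to half travel, where its edge stands at the middle mark and half the viewing window is open. The shutter springs shut when released, so the program finishes while still holding it there, steady; leave the other things on the table where they are.

Things in the scene. Friction and masses are not known exactly. Their poses are not given: they have to be found in the camera images.
- box: Fixed grey inspection box on a dark 190 x 206 mm base plate. Origin: centre of its underside on the table. Its own +x points away from the robot (yaw within 0.3 rad of world x), +y left, z up. Its left part (centre y +50 mm) is an open chamber, its right part (centre y -50) a window housing, 170 x 92 mm, with the sprung shutter on top between two 8 mm high rails along x.
- seat (a point): Centre of the chamber, 8 mm below its rim (box frame 0, 50, 52 mm), axes as the box: the cover's origin is here when it sits fully down. Chamber outside 100 x 92 mm (x, y), inside 88 x 80, walls 6 thick, rim 60 mm above the table, floor at 14.
- cover: Loose cover, about 0.2 kg: light aluminium plate 106 x 97 x 4 mm (x, y, z) over a dark plug 82 x 74 x 8 mm that enters the chamber with 3 mm play a side; dark bridge handle on top. Origin: centre of the plug's underside. When on, its x goes along the box's x (either way round). It starts lying on its plug on the table, left of the box, turned up to 0.5 rad.
- cover_handle (a point): Middle of the cover's handle bar, 36 mm above the cover's origin (24 mm above the plate's top). The bar is 14 mm thick (cover x), 70 mm long (cover y), 12 mm high, with an 18 mm gap beneath; grasp it across its thickness. A big measuring machine stands to its left (world x over 0.37, y over 0.35 m): keep clear of it on the way.
- shutter (a joint): Travel of the shutter: 0 = shut (the start), 0.060 = fully open, half travel = 0.030; it opens along the box's -x, towards the robot. The spring pulls it shut with about 2 N at 0, 5.9 N at half, 9.8 N fully open (130 N/m), plus 0.3 N friction.
- tab (a point): Grip point of the shutter's upright tab, moves with it, 85.5 mm above the table. The tab is a dark steel block 12 mm thick (box x), 34 mm wide (box y); its top is 10 mm above and its widened foot 18.5 mm below this point. The steel blade under it is 65 x 56 x 3 mm; its far edge lies 55 mm further in box +x than this point.
- window_middle (a point): Centre of the dark viewing window, 58 x 40 mm (x, y), in the housing's top (box frame 35, -50, 60 mm). Black marks cross the rails at box x = 65, 35 (the wide one) and 5 mm: there the blade's far edge stands when shut, at half travel and fully open.
- gauge: Steel ring gauge, 52 mm across, 14 mm high, lying loose on the chamber's floor; it stays there. Origin: centre of its underside.
- plug: Bystander, stays where it is: plain steel plug gauge, a 96 mm pin of 18 mm diameter, lying at the front. Origin: centre of its underside.
- weight: Bystander, stays where it is: 34 mm brass-coloured calibration weight, 42 mm tall. Origin: centre of its underside.
- small_weight: Bystander, stays where it is: 24 mm brass-coloured calibration weight, 30 mm tall. Origin: centre of its underside.
- mike: Bystander, stays where it is: micrometer, 147 mm long, lying front right. Origin: centre of its underside.
- caliper: Bystander, stays where it is: caliper, 237 mm long, lying along the front edge. Origin: centre of its underside.
There are look-alikes about, which are no part of the job. What is meant by the gauge is not blue or yellow, and is the smaller of those in its own colour.

How it is judged:
By the outcome, as a careful person would: the job done as asked, in the order asked, and still so for the second after the job is handed in, while the arm keeps its last pose, push and grip.
It also fails if it takes over 51 s, if anything falls off the work surface, if the arm or the gripper's body presses on something with over 40 N, if the wrist force passes 120 N, or if a joint passes its speed limit or range.

## Working session

There is one attempt and no reset: what is moved stays moved. The work goes in short steps, Python scripts to look and compute and a shell command to move; the robot and the scene stay as the last step left them, time stands still between calls to the robot, and variables do not carry over. Pictures are saved under pics/ and viewed, and the job is handed in when it is done.

```bash
ls; mkdir -p pics
python3 - <<'E'
from rig import bot, optics
import cv2
s=bot.read_state(); print(s)
for n in ("scene","top"):
    p,d=optics.grab_frame(n); cv2.imwrite(f"pics/{n}0.png",p[:,:,::-1]); import numpy as np; np.save(f"pics/{n}0.npy",d); print(n,optics.camera_params(n))
E
```

```text
pics
{'time': 0.0, 'joint_positions': array([ 1.16490156,  0.47778387,  0.02238037,  1.55639433, -0.01151815,
        1.10928183, -0.08309897]), 'qd': array([ 0.0001197 , -0.00114383, -0.00127289, -0.00066372, -0.00045145,
        0.00130679, -0.00163793]), 'tau': array([-9.39213969e-04, -5.82853103e+01,  1.53403636e+00, -2.72605991e+01,
       -5.44023619e-02,  1.71966618e-02,  1.88785793e-04]), 'position': array([ 0.1978553 , -0.64475535,  0.2217175 ]), 'tool_rot': array([-0.56830959,  0.42081988, -0.41977918,  0.56896422]), 'force': array([-0.55195566,  0.64681506, -0.8260817 ]), 'wrist_torque': array([-0.06161293, -0.02641794,  0.01102225]), 'width': 1.0005185246859827}
scene {'fx': 497.27202943483894, 'fy': 497.27202943483894, 'cx': 260.06027622422494, 'cy': 195.8334135071742, 'eye': array([-0.30538419,  0.64315063,  0.77933753]), 'orientation': array([-0.36311929,  0.79116731, -0.44579654,  0.2084805 ])}
top {'fx': 373.6762699241227, 'fy': 373.6762699241227, 'cx': 259.4738199727211, 'cy': 187.96262958187128, 'eye': array([ 0.40688842, -0.09621821,  1.21344778]), 'orientation': array([ 0.71186423, -0.69763095,  0.05478798, -0.05965443])}
```

View pics/scene0.png

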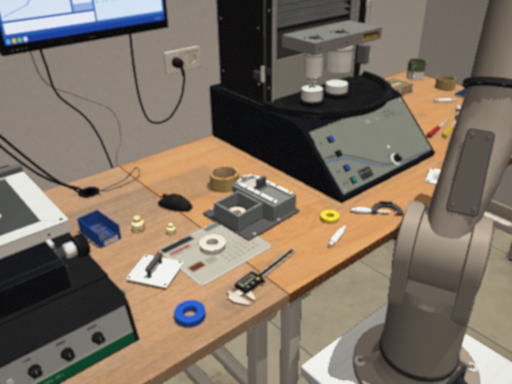

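View pics/top0.png

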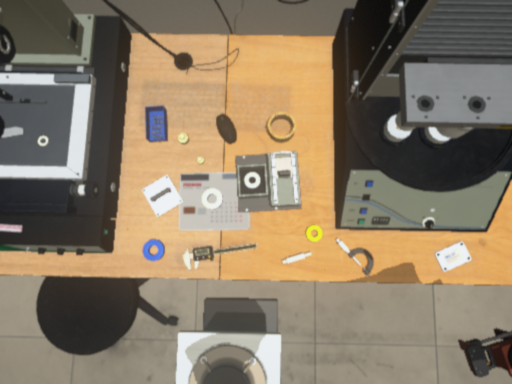

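Run:
```python
import cv2
a=cv2.imread("pics/top0.png"); cv2.imwrite("pics/top0c.png",cv2.resize(a[140:240,130:310],None,fx=4.4,fy=4.4,interpolation=cv2.INTER_CUBIC))
a=cv2.imread("pics/scene0.png"); cv2.imwrite("pics/scene0c.png",cv2.resize(a[160:300,120:310],None,fx=4.2,fy=4.2,interpolation=cv2.INTER_CUBIC))
```

```text
(no output)
```

View pics/top0c.png

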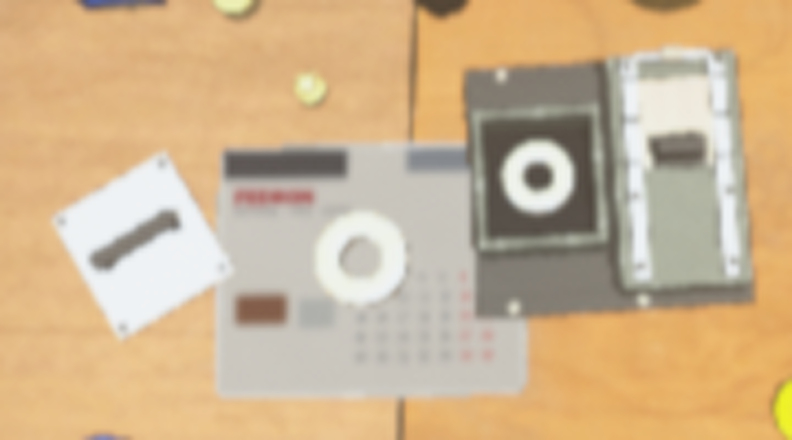

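View pics/scene0c.png

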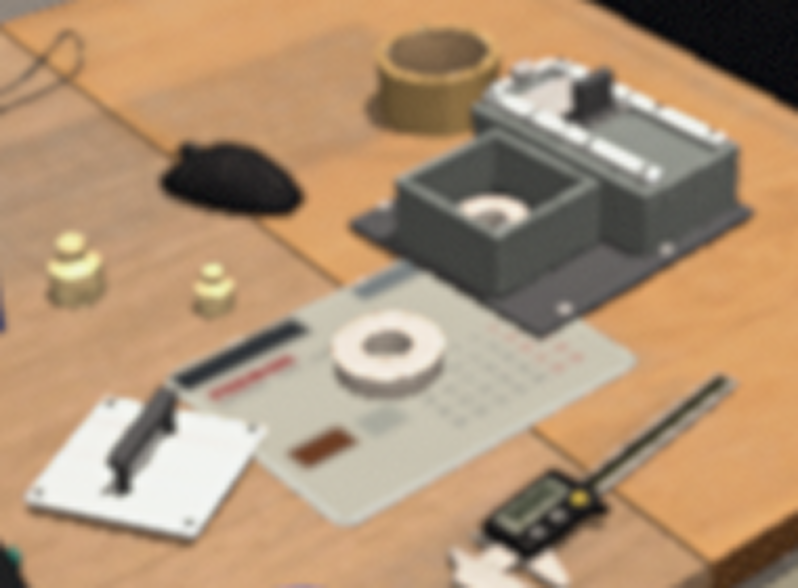

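```bash
cat > h.py <<'E'
import numpy as np, cv2
from scipy.spatial.transform import Rotation as R
def ray(p,uv,fish=False):
    u=np.array([(uv[0]-p['cx'])/p['fx'],(uv[1]-p['cy'])/p['fy']])
    if fish:
        r=np.hypot(*u); d=np.array([*(np.sin(r)*u/max(r,1e-9)),np.cos(r)])
    else: d=np.array([*u,1.])
    return p['eye'],R.from_quat(p['orientation']).apply(d)
def onz(p,uv,z,fish=False):
    e,d=ray(p,uv,fish); return e+d*(z-e[2])/d[2]
def proj(p,P,fish=False):
    q=R.from_quat(p['orientation']).inv().apply(np.array(P)-p['eye'])
    if fish:
        n=np.hypot(q[0],q[1]); t=np.arctan2(n,q[2]); u=q[:2]/n*t
    else: u=q[:2]/q[2]
    return np.array([u[0]*p['fx']+p['cx'],u[1]*p['fy']+p['cy']])
E
python3 - <<'E'
from h import *
from rig import bot,optics
p=optics.camera_params("top"); a=cv2.imread("pics/top0.png"); b=a[140:240,130:310]
g=cv2.cvtColor(b,cv2.COLOR_BGR2HSV)
c=(lambda x,y,z:onz(p,(130+(x+.5)/4.4-.5,140+(y+.5)/4.4-.5),z))
# cover corners
for x,y in [(53,220),(163,150),(232,270),(122,338)]: print('cov',c(x,y,.012).round(4))
for x,y in [(97,260),(175,218)]: print('handle',c(x,y,.042).round(4))
for x,y in [(474,111),(602,104),(608,240),(482,250)]: print('rim',c(x,y,.06).round(4))
for x,y in [(678,149)]: print('tab',c(x,y,.0955).round(4))
for x,y in [(608,62),(736,50),(752,285),(620,293)]: print('housing',c(x,y,.06).round(4))
for x,y in [(465,70),(477,318),(754,301)]: print('base',c(x,y,.004).round(4))
print(R.from_quat(bot.read_state()['tool_rot']).as_matrix().round(3)); w=optics.camera_params("wrist");print(w, R.from_quat(w['orientation']).as_matrix().round(3))
E
```

```text
cov [0.5901 0.2981 0.012 ]
cov [0.6446 0.2197 0.012 ]
cov [0.5555 0.1633 0.012 ]
cov [0.5037 0.2413 0.012 ]
handle [0.5571 0.2545 0.042 ]
handle [0.5888 0.2001 0.042 ]
rim [ 0.668  -0.0148  0.06  ]
rim [ 0.6749 -0.1067  0.06  ]
rim [ 0.5763 -0.1127  0.06  ]
rim [ 0.5673 -0.0235  0.06  ]
tab [ 0.6358 -0.1596  0.0955]
housing [ 0.7061 -0.1104  0.06  ]
housing [ 0.7167 -0.2027  0.06  ]
housing [ 0.5462 -0.2147  0.06  ]
housing [ 0.5387 -0.1218  0.06  ]
base [ 0.7123 -0.0031  0.004 ]
base [ 0.5244 -0.0178  0.004 ]
base [ 0.5411 -0.222   0.004 ]
[[ 0.293 -0.001  0.956]
 [-0.956  0.001  0.293]
 [-0.002 -1.    -0.   ]]
{'fx': 297.3186396354542, 'fy': 297.3186396354542, 'cx': 256.7196179159251, 'cy': 190.4267362660351, 'eye': array([ 0.27376915, -0.62215545,  0.38388551]), 'orientation': array([ 0.79576329, -0.58828098, -0.08568782,  0.1155157 ])} [[ 0.293 -0.916 -0.272]
 [-0.956 -0.281 -0.083]
 [-0.     0.285 -0.959]]
```

Run:
```python
from h import *
from rig import optics
p=optics.camera_params("top"); d=np.load("pics/top0.npy")
v,u=np.mgrid[0:384,0:512]
P=np.stack([(u-p['cx'])/p['fx']*d,(v-p['cy'])/p['fy']*d,d],-1)
W=R.from_quat(p['orientation']).apply(P.reshape(-1,3))+p['eye']; W=W[d.ravel()>0]
xs=np.arange(.1,1.0,.05); ys=np.arange(.55,-.95,-.05)
print('y     ',*(f"{y:5.2f}" for y in ys))
for x in xs:
    r=[]
    for y in ys:
        m=(W[:,0]>=x)&(W[:,0]<x+.05)&(W[:,1]>=y-.05)&(W[:,1]<y)
        r.append(f"{W[m,2].max()*100:5.0f}" if m.any() else "    -")
    print(f"{x:.2f}  ",*r)
```

```text
y       0.55  0.50  0.45  0.40  0.35  0.30  0.25  0.20  0.15  0.10  0.05 -0.00 -0.05 -0.10 -0.15 -0.20 -0.25 -0.30 -0.35 -0.40 -0.45 -0.50 -0.55 -0.60 -0.65 -0.70 -0.75 -0.80 -0.85 -0.90
0.10     -20   -20   -21   -22   -74   -74   -74     1     1     1     2     2     1     1     0   -74   -74   -74   -74   -74   -74   -74    35   -74   -74   -74   -74   -73   -74   -74
0.15     -19   -20   -20   -21   -74   -74   -74    -0    -0    -1     0    -0     0     0    -0   -74   -74   -74   -74   -74   -74   -74    35    40   -73   -74   -74   -74   -74   -74
0.20     -19   -20   -20   -21   -74   -74   -74   -74   -73   -74   -74   -74   -74   -74   -74   -74   -73   -74   -74   -74   -74   -74    39    40    34   -74   -74   -74   -74   -74
0.25     -20   -20   -21   -22   -74   -74     -   -74   -74   -74     -     -   -74   -74   -74     -   -75   -74   -74   -75     -   -75   -74   -74   -74     -   -73   -74   -75   -74
0.30       1     0     1     1     1     1     0     1     1     1     1     1     1     1     1     1     1     1     1     2     1     0     0     1     1     0   
[... 1752 characters left out ...]
5     1     1     4     4     1     1     5     5     1     1    66    64    61    61    61    57    49    42     -     -     -     -     -
0.85      23    50    50    24     1     5     5     1     1     1     1     1     1     5     5     1     1    61     -    61    61    61    57    49    42     -     -     -     -     -
0.90      19    50    19    13     1     1     1     0     1     0     0     1     1     1     1     1     1    54     -     -     -     -     -     -     -     -     -     -     -     -
0.95      40    41    15    13     1     1     1     1     1     0     0     1     0     1     1     1     1    47     -     -     -     -     -     -     -     -     -     -     -     -
```

```bash
python3 -m crank '[{"fingers":87.8,"delta_pos":[-0.95,-0.2,0.85],"rotation":[0,0,0]},{"fingers":87.8,"delta_pos":[-0.95,-0.2,0.85],"rotation":[0,0,0]},{"fingers":87.8,"delta_pos":[-0.95,-0.2,0.85],"rotation":[0,0,0]},{"fingers":87.8,"delta_pos":[-0.95,-0.2,0.85],"rotation":[0,0,0]},{"fingers":87.8,"delta_pos":[-0.95,-0.2,0.85],"rotation":[0,0,0]},{"fingers":87.8,"delta_pos":[-0.95,-0.2,0.85],"rotation":[0,0,0]}]'
```

```text
time: 0.6
position: [0.2894, -0.4343, 0.2526]
tool_rot: [0.566, -0.428, 0.421, -0.565]
force: [-0.1, -0.5, 1.0]
width: 0.995
```

```bash
python3 -m crank '[{"fingers":87.8,"delta_pos":[-0.95,-0.1,0.9],"rotation":[0,0,0]},{"fingers":87.8,"delta_pos":[-0.9,-0.1,0.95],"rotation":[0,0,0]},{"fingers":87.8,"delta_pos":[-0.9,-0.1,0.95],"rotation":[0,0,0]},{"fingers":87.8,"delta_pos":[-0.9,-0.1,0.95],"rotation":[0,0,0]},{"fingers":87.8,"delta_pos":[-0.8,0,1],"rotation":[0,-1,0]},{"fingers":87.8,"delta_pos":[-0.7,0,1],"rotation":[0,-1,0]},{"fingers":87.8,"delta_pos":[-0.6,0,1],"rotation":[0,-1,0]}]'; python3 -c "
from rig import bot;print(bot.read_state()['joint_positions'].round(2))"
```

```text
time: 1.18
position: [0.4307, -0.193, 0.2658]
tool_rot: [0.618, -0.349, 0.342, -0.617]
force: [0.7, -0.7, -0.8]
width: 1.004
[ 0.58  0.12 -0.31  1.95  0.04  1.09 -0.77]
```

```bash
python3 -m crank '[{"fingers":87.8,"delta_pos":[0,0,0.4],"rotation":[0,-1,0]},{"fingers":87.8,"delta_pos":[0,0,0.4],"rotation":[0,-1,0]},{"fingers":87.8,"delta_pos":[0,0,0.4],"rotation":[0,-1,0]},{"fingers":87.8,"delta_pos":[0,0,0.4],"rotation":[0,-1,0]},{"fingers":87.8,"delta_pos":[0,0,0.4],"rotation":[0,-1,0]},{"fingers":87.8,"delta_pos":[0,0,0.4],"rotation":[0,-1,0]},{"fingers":87.8,"delta_pos":[0,0,0.4],"rotation":[0,-1,0]},{"fingers":87.8,"delta_pos":[0.3,0,0.4],"rotation":[0,-1,0]},{"fingers":87.8,"delta_pos":[0.5,0,0.4],"rotation":[0,-1,0]},{"fingers":87.8,"delta_pos":[0.5,0,0.4],"rotation":[0,-1,0]},{"fingers":87.8,"delta_pos":[0.5,0,0.2],"rotation":[0,-1,0]},{"fingers":87.8,"delta_pos":[0.5,0,0],"rotation":[0,-0.8,0]}]'; python3 -m crank '[{"fingers":87.8,"delta_pos":[0.3,0,0],"rotation":[0,0,0]},{"fingers":87.8,"delta_pos":[0,0,0],"rotation":[0,0,0]}]'
cat > w.py <<'E'
import sys
from h import *
from rig import bot,optics
import pickle
n=sys.argv[1]
w=optics.camera_params("wrist"); a,d=optics.grab_frame("wrist")
cv2.imwrite(f"pics/{n}.png",a[:,:,::-1]); pickle.dump((w,d,bot.read_state()),open(f"pics/{n}.pkl","wb"))
s=bot.read_state(); M=R.from_quat(s['tool_rot']).as_matrix()
print(s['position'].round(4),'x az',np.degrees(np.arctan2(M[1,0],M[0,0])).round(2),M[:,1].round(4),s['joint_positions'].round(2),w['eye'].round(3))
E
python3 w.py w1
```

```text
time: 2.18
position: [0.5679, -0.0866, 0.2617]
tool_rot: [-0.704, -0.023, 0.034, 0.709]
force: [1.1, 0.3, 0.3]
width: 0.999
time: 2.35
position: [0.5788, -0.0851, 0.2604]
tool_rot: [-0.703, -0.023, 0.035, 0.71]
force: [-0.2, -0.3, -0.2]
width: 1.0
[ 0.578  -0.0853  0.2603] x az 4.66 [-0.0177  0.0079 -0.9998] [ 0.44  0.35 -0.51  1.69  0.17  1.16 -0.03] [ 0.576 -0.008  0.423]
```

View pics/w1.png

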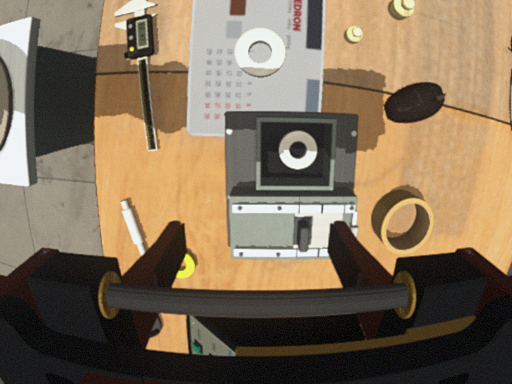

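Run:
```python
import cv2
a=cv2.imread("pics/w1.png"); cv2.imwrite("pics/w1c.png",cv2.resize(a[105:265,215:365],None,fx=3.7,fy=3.7,interpolation=cv2.INTER_CUBIC))
```

```text
(no output)
```

View pics/w1c.png

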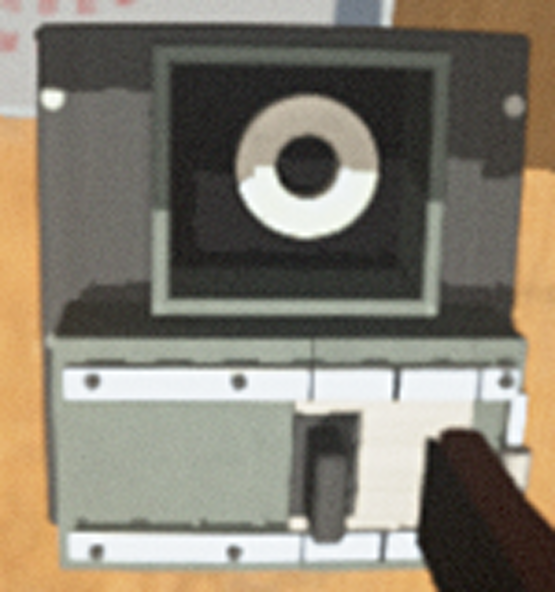

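```bash
cat > fit.py <<'E'
from h import *
def rigid(loc,W):
    loc=np.array(loc);W=np.array(W)
    lc,wc=loc.mean(0),W.mean(0);A=(loc-lc);B=(W-wc)
    th=np.arctan2((A[:,0]*B[:,1]-A[:,1]*B[:,0]).sum(),(A*B).sum())
    c,s=np.cos(th),np.sin(th);t=wc-np.array([[c,-s],[s,c]])@lc
    res=(np.array([[c,-s],[s,c]])@loc.T).T+t-W
    return t,th,res
E
python3 - <<'E'
from fit import *
import pickle
w,d,s=pickle.load(open("pics/w1.pkl","rb"))
f=3.7
def c(x,y,z): return onz(w,(215+(x+.5)/f-.5,105+(y+.5)/f-.5),z,True)[:2]
W=[c(*q,.06) for q in [(152,47),(450,53),(438,316),(153,314),(170,65),(432,70),(423,300),(169,297),(52,340),(60,568)]]
L=[(-50,96),(50,96),(50,4),(-50,4),(-44,90),(44,90),(44,10),(-44,10),(-85,-4),(-85,-96)]
L=np.array(L)/1000
for k in (8,10):
    t,th,r=rigid(L[:k],W[:k]); print(k,t.round(4),th.round(4));print((r*1000).round(1).tolist())
    print('seat',(t+np.array([-np.sin(th),np.cos(th)])*.05).round(4),'yaw deg',np.degrees(th))
print('depth rim', d[int(105+306/3.7),int(215+300/3.7)])
E
```

```text
8 [ 0.6279 -0.1126] 0.0827
[[-0.3, 0.5], [0.3, 0.5], [-0.0, -0.3], [-0.3, -0.7], [-0.1, 0.4], [0.4, 0.4], [-0.2, -0.1], [0.2, -0.7]]
seat [ 0.6238 -0.0628] yaw deg 4.740195184167778
10 [ 0.6279 -0.1126] 0.0827
[[-0.2, 0.5], [0.4, 0.5], [0.0, -0.2], [-0.3, -0.7], [-0.1, 0.5], [0.5, 0.5], [-0.2, -0.0], [0.2, -0.7], [-0.3, 0.8], [-0.0, -1.2]]
seat [ 0.6238 -0.0627] yaw deg 4.741151560983181
depth rim 0.37604123
```

```bash
python3 -m crank '[{"fingers":87.8,"delta_pos":[0.3,0,1],"rotation":[0,-0.7,0]},{"fingers":87.8,"delta_pos":[0.3,0,1],"rotation":[0,-0.7,0]},{"fingers":87.8,"delta_pos":[0.3,0,1],"rotation":[0,-0.7,0]},{"fingers":87.8,"delta_pos":[0.3,0,1],"rotation":[0,-0.7,0]},{"fingers":87.8,"delta_pos":[0.3,0,1],"rotation":[0,-0.7,0]},{"fingers":87.8,"delta_pos":[0.2,0,0.8],"rotation":[0,-0.7,0]},{"fingers":87.8,"delta_pos":[0,0,0.4],"rotation":[0,-0.7,0]},{"fingers":87.8,"delta_pos":[0,0,0],"rotation":[0,0,0]},{"fingers":87.8,"delta_pos":[0,0,0],"rotation":[0,0,0]}]';python3 w.py w2
```

```text
time: 3.15
position: [0.5769, 0.1047, 0.2596]
tool_rot: [-0.683, -0.166, 0.183, 0.687]
force: [-0.1, -1.1, 1.0]
width: 1.001
[0.5769 0.1045 0.2597] x az 28.58 [-2.400e-02  7.000e-04 -9.997e-01] [ 0.22  0.38 -0.65  1.68  0.24  1.18  0.01] [0.544 0.173 0.423]
```

View pics/w2.png

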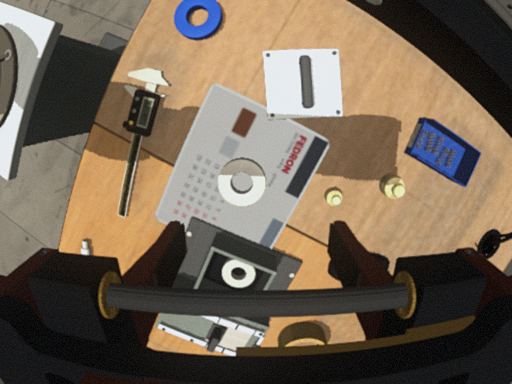

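Run:
```python
import cv2
a=cv2.imread("pics/w2.png"); cv2.imwrite("pics/w2c.png",cv2.resize(a[40:130,255:350],None,fx=6,fy=6,interpolation=cv2.INTER_CUBIC))
```

```text
(no output)
```

View pics/w2c.png

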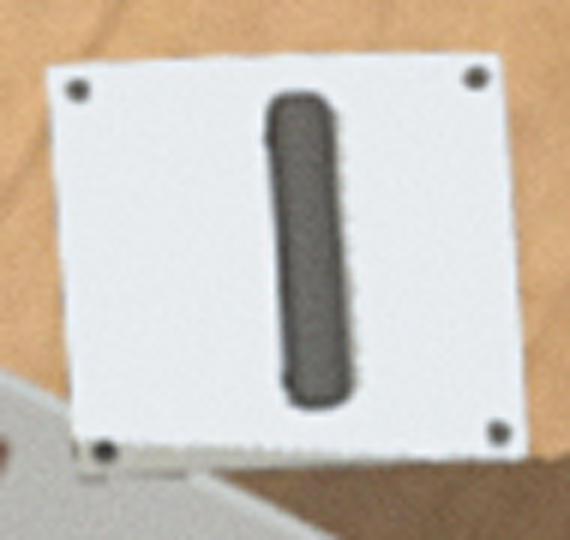

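Run:
```python
from fit import *
import pickle
w,d,s=pickle.load(open("pics/w2.pkl","rb"))
f=6
def c(x,y,z): return onz(w,(255+(x+.5)/f-.5,40+(y+.5)/f-.5),z,True)[:2]
W=[c(*q,.012) for q in [(48,67),(500,56),(527,457),(78,475)]]
L=np.array([(-53,48.5),(53,48.5),(53,-48.5),(-53,-48.5)])/1000
t,th,r=rigid(L,W); print(t.round(4),np.degrees(th).round(2),(r*1000).round(1).tolist())
W=[c(*q,.012) for q in [(77,90),(476,78),(499,433),(104,452)]]
L=np.array([(-46,42),(46,42),(46,-42),(-46,-42)])/1000
t,th,r=rigid(L,W); print('holes',t.round(4),np.degrees(th).round(2),(r*1000).round(1).tolist())
W=[c(*q,.042) for q in [(268,93),(330,92),(352,407),(287,409)]]
L=np.array([(-7,35),(7,35),(7,-35),(-7,-35)])/1000
t,th,r=rigid(L,W); print('handle',t.round(4),np.degrees(th).round(2),(r*1000).round(1).tolist())
for q in [(150,250),(430,250),(310,250)]: print(d[int(40+q[1]/f),int(255+q[0]/f)])
```

```text
[0.5757 0.2312] 32.66 [[-0.8, 0.4], [0.2, 1.4], [0.6, -0.5], [0.0, -1.3]]
holes [0.5757 0.231 ] 32.86 [[0.2, -0.1], [-0.1, -0.1], [-0.1, -0.0], [0.0, 0.2]]
handle [0.5755 0.2306] 32.56 [[-0.7, 0.4], [-0.1, 0.9], [0.4, -0.6], [0.4, -0.7]]
0.3838891
0.38077465
0.3552108
```

```bash
cat > plan.py <<'E'
import sys
from h import *
from rig import bot
x,y,z,az=map(float,sys.argv[1:5]); a=np.radians(az)
s=bot.read_state(); M=R.from_quat(s['tool_rot'])
X=np.array([np.cos(a),np.sin(a),0]);Y=np.array([0,0,-1.]);T=R.from_matrix(np.c_[X,Y,np.cross(X,Y)])
dp=np.array([x,y,z])-s['position']
print('pos',s['position'].round(4),'t',round(s['time'],2),'F',s['force'].round(1),'w',round(float(s['width']),3))
print('shift cur-axes units',(M.inv().apply(dp)/.03).round(3),'target-axes',(T.inv().apply(dp)/.03).round(3))
print('rot units',(np.degrees((M.inv()*T).as_rotvec())/5).round(3))
E
python3 plan.py .5756 .231 .11 32.7
```

```text
pos [0.5769 0.1045 0.2597] t 3.2 F [-0.6 -0.3  0. ] w 0.997
shift cur-axes units [2.081 4.991 3.663] target-axes [2.241 4.989 3.572]
rot units [-0.147 -0.826 -0.233]
```

```bash
python3 -m crank '[{"fingers":60,"delta_pos":[0.4,0.7,0.7],"rotation":[-0.15,-0.8,-0.23]},{"fingers":60,"delta_pos":[0.4,0.7,0.7],"rotation":[0,0,0]},{"fingers":60,"delta_pos":[0.4,0.7,0.7],"rotation":[0,0,0]},{"fingers":60,"delta_pos":[0.4,0.7,0.7],"rotation":[0,0,0]},{"fingers":60,"delta_pos":[0.4,0.7,0.6],"rotation":[0,0,0]},{"fingers":60,"delta_pos":[0.2,0.5,0.3],"rotation":[0,0,0]},{"fingers":60,"delta_pos":[0,0,0],"rotation":[0,0,0]}]';python3 plan.py .5756 .231 .06 32.7
```

```text
time: 3.78
position: [0.583, 0.2194, 0.1355]
tool_rot: [0.687, 0.187, -0.183, -0.678]
force: [0.1, -1.1, -0.7]
width: 0.684
pos [0.583  0.2194 0.1355] t 3.78 F [ 0.1 -1.1 -0.7] w 0.684
shift cur-axes units [-0.022  2.512  0.491] target-axes [1.000e-03 2.518e+00 4.590e-01]
rot units [ 0.149 -0.468  0.017]
```

```bash
python3 -m crank '[{"fingers":60,"delta_pos":[0,0.6,0.2],"rotation":[0.15,-0.5,0]},{"fingers":60,"delta_pos":[0,0.8,0.2],"rotation":[0,0,0]},{"fingers":60,"delta_pos":[0,0.5,0.1],"rotation":[0,0,0]},{"fingers":60,"delta_pos":[0,0.2,0],"rotation":[0,0,0]},{"fingers":60,"delta_pos":[0,0,0],"rotation":[0,0,0]}]';python3 plan.py .5756 .231 .019 32.7; python3 w.py w3
```

```text
time: 4.2
position: [0.5807, 0.2213, 0.0728]
tool_rot: [0.682, 0.195, -0.193, -0.678]
force: [0.3, -0.0, 0.6]
width: 0.684
pos [0.5807 0.2213 0.0728] t 4.2 F [ 0.3 -0.   0.6] w 0.684
shift cur-axes units [0.025 1.79  0.377] target-axes [0.033 1.792 0.365]
rot units [ 0.076 -0.167  0.017]
[0.5812 0.2211 0.0735] x az 31.84 [ 0.0058 -0.0047 -1.    ] [-0.04  0.63 -0.59  1.78  0.45  0.87 -0.28] [0.54  0.288 0.234]
```

View pics/w3.png

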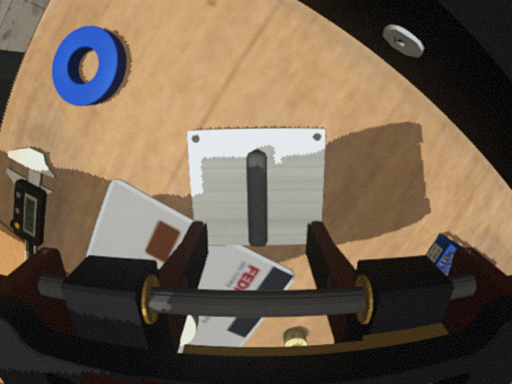

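```bash
python3 -m crank '[{"fingers":60,"delta_pos":[0,0.4,0.3],"rotation":[0.1,-0.25,0]},{"fingers":60,"delta_pos":[0,0.5,0.2],"rotation":[0,0,0]},{"fingers":60,"delta_pos":[0,0.4,0.1],"rotation":[0,0,0]},{"fingers":60,"delta_pos":[0,0.2,0.05],"rotation":[0,0,0]},{"fingers":60,"delta_pos":[0,0,0],"rotation":[0,0,0]}]';python3 plan.py .5756 .231 .019 32.7
```

```text
time: 4.67
position: [0.575, 0.2368, 0.0304]
tool_rot: [-0.677, -0.204, 0.197, 0.679]
force: [0.2, -0.6, 0.1]
width: 0.683
pos [0.575  0.2368 0.0304] t 4.67 F [ 0.2 -0.6  0.1] w 0.683
shift cur-axes units [-0.092  0.379 -0.172] target-axes [-0.088  0.38  -0.173]
rot units [0.003 0.044 0.118]
```

```bash
python3 -m crank '[{"fingers":60,"delta_pos":[-0.09,0.3,-0.17],"rotation":[0,0.05,0.1]},{"fingers":60,"delta_pos":[0,0.15,0],"rotation":[0,0,0]},{"fingers":60,"delta_pos":[0,0.0,0],"rotation":[0,0,0]}]';python3 plan.py .5756 .231 .019 32.7
```

```text
time: 4.92
position: [0.5764, 0.2307, 0.0164]
tool_rot: [0.679, 0.2, -0.198, -0.679]
force: [0.7, -0.6, 0.0]
width: 0.686
pos [0.5764 0.2307 0.0164] t 4.92 F [ 0.7 -0.6  0. ] w 0.686
shift cur-axes units [-0.016 -0.086  0.022] target-axes [-0.016 -0.086  0.022]
rot units [ 0.008 -0.006  0.021]
```

```bash
python3 -m crank '[{"fingers":40,"delta_pos":[0,-0.06,0],"rotation":[0,0,0]},{"fingers":0,"delta_pos":[0,0,0],"rotation":[0,0,0]},{"fingers":0,"delta_pos":[0,0,0],"rotation":[0,0,0]},{"fingers":0,"delta_pos":[0,0,0],"rotation":[0,0,0]},{"fingers":0,"delta_pos":[0,0,0],"rotation":[0,0,0]},{"fingers":0,"delta_pos":[0,0,0],"rotation":[0,0,0]},{"fingers":0,"delta_pos":[0,0,0],"rotation":[0,0,0]}]';python3 plan.py .5756 .231 .019 32.7
```

```text
time: 5.5
position: [0.5776, 0.2305, 0.0197]
tool_rot: [0.679, 0.2, -0.197, -0.679]
force: [0.4, 1.0, -0.3]
width: 0.189
pos [0.5776 0.2305 0.0197] t 5.5 F [ 0.4  1.  -0.3] w 0.189
shift cur-axes units [-0.049  0.023  0.051] target-axes [-0.048  0.024  0.051]
rot units [ 0.014 -0.019  0.045]
```

```bash
python3 -m crank '[{"fingers":0,"delta_pos":[0,0,0],"rotation":[0,0,0]},{"fingers":0,"delta_pos":[0,0,0],"rotation":[0,0,0]},{"fingers":0,"delta_pos":[0,0,0],"rotation":[0,0,0]}]';python3 plan.py .5756 .231 .019 32.7
```

```text
time: 5.75
position: [0.5776, 0.2304, 0.0197]
tool_rot: [0.679, 0.2, -0.197, -0.679]
force: [0.3, -0.3, 0.1]
width: 0.156
pos [0.5776 0.2304 0.0197] t 5.75 F [ 0.3 -0.3  0.1] w 0.156
shift cur-axes units [-0.044  0.023  0.051] target-axes [-0.044  0.024  0.051]
rot units [ 0.016 -0.017  0.043]
```

```bash
python3 -m crank '[{"fingers":0,"delta_pos":[0,-0.3,0],"rotation":[0,0,0]},{"fingers":0,"delta_pos":[0,-0.6,0],"rotation":[0,0,0]},{"fingers":0,"delta_pos":[0,-0.9,0],"rotation":[0,0,0]},{"fingers":0,"delta_pos":[0,-0.9,0],"rotation":[0,0,0]},{"fingers":0,"delta_pos":[0,-0.9,0],"rotation":[0,0,0]},{"fingers":0,"delta_pos":[0,-0.6,0],"rotation":[0,0,0]}]';python3 plan.py .6238 -.0628 .135 4.74; python3 w.py w4
```

```text
time: 6.25
position: [0.5721, 0.2281, 0.1461]
tool_rot: [0.679, 0.195, -0.203, -0.678]
force: [0.6, 0.6, -1.9]
width: 0.158
pos [0.5721 0.2281 0.1461] t 6.25 F [ 0.6  0.6 -1.9] w 0.158
shift cur-axes units [-3.788  0.397 -9.09 ] target-axes [ 0.915  0.372 -9.806]
rot units [ 0.012  5.595 -0.122]
[0.5737 0.2292 0.1495] x az 32.71 [-0.0051 -0.0025 -1.    ] [-0.01  0.54 -0.64  1.73  0.38  1.   -0.22] [0.532 0.295 0.308]
```

View pics/w4.png

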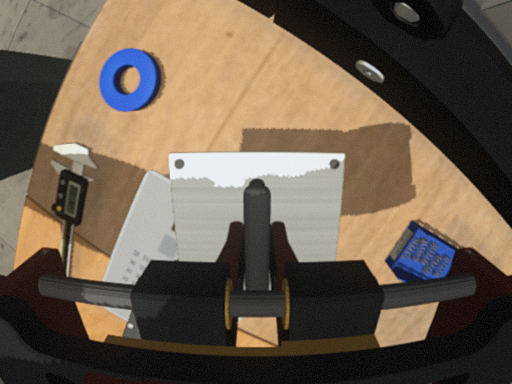

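```bash
python3 -m crank '[{"fingers":0,"delta_pos":[-0.1,0,-0.6],"rotation":[0,0.7,0]},{"fingers":0,"delta_pos":[-0.1,0,-1],"rotation":[0,0.7,0]},{"fingers":0,"delta_pos":[-0.1,0,-1],"rotation":[0,0.7,0]},{"fingers":0,"delta_pos":[-0.1,0,-1],"rotation":[0,0.7,0]},{"fingers":0,"delta_pos":[-0.1,0,-1],"rotation":[0,0.7,0]},{"fingers":0,"delta_pos":[-0.1,0,-1],"rotation":[0,0.7,0]},{"fingers":0,"delta_pos":[-0.1,0,-1],"rotation":[0,0.7,0]},{"fingers":0,"delta_pos":[-0.1,0,-1],"rotation":[0,0.6,0]},{"fingers":0,"delta_pos":[0,0,-0.5],"rotation":[0,0,0]},{"fingers":0,"delta_pos":[0,0,0],"rotation":[0,0,0]},{"fingers":0,"delta_pos":[0,0,0],"rotation":[0,0,0]}]';python3 plan.py .6238 -.0628 .11 4.74
```

```text
time: 7.22
position: [0.625, -0.0231, 0.1439]
tool_rot: [0.708, 0.016, -0.024, -0.706]
force: [-0.5, 0.2, -1.6]
width: 0.157
pos [ 0.625  -0.0231  0.1439] t 7.22 F [-0.5  0.2 -1.6] w 0.157
shift cur-axes units [-0.1    1.134 -1.318] target-axes [-0.149  1.13  -1.317]
rot units [ 0.022 -0.304 -0.137]
```

```bash
python3 -m crank '[{"fingers":0,"delta_pos":[-0.1,0.1,-0.7],"rotation":[0,-0.3,-0.14]},{"fingers":0,"delta_pos":[0,0.3,-0.6],"rotation":[0,0,0]},{"fingers":0,"delta_pos":[0,0.1,0],"rotation":[0,0,0]},{"fingers":0,"delta_pos":[0,0,0],"rotation":[0,0,0]}]';python3 plan.py .6238 -.0628 .11 4.74; python3 w.py w5
python3 - <<'E'
from rig import optics
import cv2
for n in ("top","scene"):
    p,d=optics.grab_frame(n); cv2.imwrite(f"pics/{n}5.png",p[:,:,::-1])
a=cv2.imread("pics/top5.png")[120:240,180:330]; cv2.imwrite("pics/top5c.png",cv2.resize(a,None,fx=4.8,fy=4.8,interpolation=cv2.INTER_CUBIC))
a=cv2.imread("pics/scene5.png")[140:260,180:330]; cv2.imwrite("pics/scene5c.png",cv2.resize(a,None,fx=4.8,fy=4.8,interpolation=cv2.INTER_CUBIC))
E
```

```text
time: 7.55
position: [0.6244, -0.0534, 0.128]
tool_rot: [-0.705, -0.034, 0.034, 0.708]
force: [0.0, 1.1, -2.4]
width: 0.157
pos [ 0.6244 -0.0534  0.128 ] t 7.55 F [ 0.   1.1 -2.4] w 0.157
shift cur-axes units [-0.05   0.597 -0.311] target-axes [-0.045  0.598 -0.31 ]
rot units [-0.044  0.156  0.008]
[ 0.6244 -0.0533  0.1281] x az 5.54 [ 3.0e-04  3.7e-03 -1.0e+00] [ 0.34  0.54 -0.48  1.73  0.3   0.94 -0.16] [0.618 0.024 0.29 ]
```

View pics/w5.png

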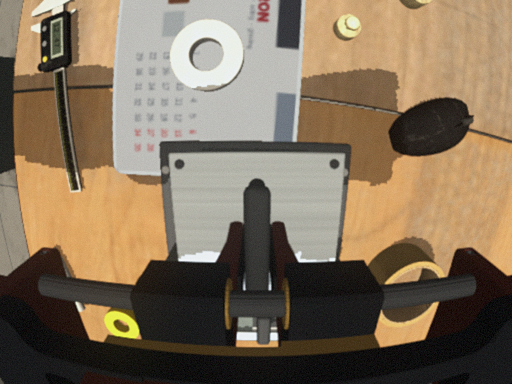

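View pics/scene5c.png

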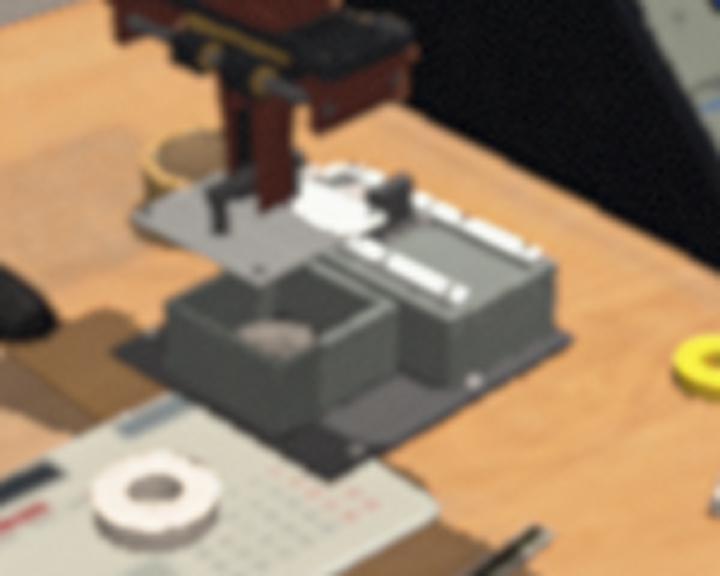

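Run:
```python
from fit import *
import pickle
for n,h in (("w4",[(180,163),(334,164)]),("w5",[(180,163),(334,163)])):
    w,d,s=pickle.load(open(f"pics/{n}.pkl","rb")); g=255-cv2.cvtColor(cv2.imread(f"pics/{n}.png"),cv2.COLOR_BGR2GRAY)
    z=s['position'][2]-.0077; W=[]
    for u,v in h:
        q=g[v-5:v+6,u-5:u+6].astype(float); q=np.clip(q-np.median(q)-20,0,None); yy,xx=np.mgrid[-5:6,-5:6]
        uv=(u+(q*xx).sum()/q.sum(),v+(q*yy).sum()/q.sum()); print(np.round(uv,2)); W.append(onz(w,uv,z,True))
    W=np.array(W); M=R.from_quat(s['tool_rot']); e=W[1]-W[0]; th=np.arctan2(e[1],e[0]); print('len',np.hypot(*e[:2]),'yaw',np.degrees(th))
    c=W.mean(0)-.042*np.array([-np.sin(th),np.cos(th),0]); print('cover-TCP tool frame mm',(M.inv().apply(c-s['position'])*1e3).round(1), c.round(4))
```

```text
[179.17 163.35]
[336.21 165.09]
len 0.09177723379038512 yaw 32.186390391042494
cover-TCP tool frame mm [-1.1  7.7  1.9] [0.5717 0.2302 0.1418]
[178.98 163.47]
[333.98 163.36]
len 0.09224691098154317 yaw 5.524147543730613
cover-TCP tool frame mm [0.9 7.7 2.1] [ 0.6251 -0.0511  0.1204]
```

```bash
python3 -m crank '[{"fingers":0,"delta_pos":[-0.05,0.3,-0.38],"rotation":[-0.04,0.16,0]},{"fingers":0,"delta_pos":[0,0.4,0],"rotation":[0,0,0]},{"fingers":0,"delta_pos":[0,0.2,0],"rotation":[0,0,0]},{"fingers":0,"delta_pos":[0,0,0],"rotation":[0,0,0]}]';python3 plan.py .6238 -.0648 .0717 4.74
```

```text
time: 8.03
position: [0.6257, -0.0616, 0.1005]
tool_rot: [-0.706, -0.032, 0.029, 0.707]
force: [0.2, -0.5, -1.6]
width: 0.155
pos [ 0.6257 -0.0616  0.1005] t 8.03 F [ 0.2 -0.5 -1.6] w 0.155
shift cur-axes units [-0.075  0.96  -0.101] target-axes [-0.071  0.96  -0.101]
rot units [-0.004  0.042  0.052]
```

```bash
python3 -m crank '[{"fingers":0,"delta_pos":[-0.08,0.2,-0.12],"rotation":[0,0.05,0.05]},{"fingers":0,"delta_pos":[0,0.2,0],"rotation":[0,0,0]},{"fingers":0,"delta_pos":[0,0,0],"rotation":[0,0,0]}]';python3 plan.py .6238 -.0648 .0717 4.74
```

```text
time: 8.28
position: [0.6229, -0.065, 0.0864]
tool_rot: [-0.706, -0.029, 0.03, 0.707]
force: [0.2, 0.2, -2.3]
width: 0.156
pos [ 0.6229 -0.065   0.0864] t 8.28 F [ 0.2  0.2 -2.3] w 0.156
shift cur-axes units [0.031 0.489 0.005] target-axes [0.03  0.489 0.005]
rot units [-0.011 -0.004 -0.019]
```

```bash
python3 -m crank '[{"fingers":0,"delta_pos":[0.03,0.2,0],"rotation":[0,0,0]},{"fingers":0,"delta_pos":[0,0.15,0],"rotation":[0,0,0]},{"fingers":0,"delta_pos":[0,0,0],"rotation":[0,0,0]}]';python3 plan.py .6238 -.0648 .0717 4.74
```

```text
time: 8.53
position: [0.6239, -0.0651, 0.0747]
tool_rot: [-0.706, -0.028, 0.03, 0.707]
force: [-0.8, -0.7, -2.2]
width: 0.161
pos [ 0.6239 -0.0651  0.0747] t 8.53 F [-0.8 -0.7 -2.2] w 0.161
shift cur-axes units [-0.004  0.1    0.009] target-axes [-0.004  0.1    0.009]
rot units [-0.013 -0.008 -0.019]
```

```bash
python3 -m crank '[{"fingers":0,"delta_pos":[0,0.1,0],"rotation":[0,0,0]},{"fingers":0,"delta_pos":[0,0.05,0],"rotation":[0,0,0]},{"fingers":0,"delta_pos":[0,0.0,0],"rotation":[0,0,0]}]';python3 plan.py .6238 -.0648 .0717 4.74
```

```text
time: 8.78
position: [0.6245, -0.0649, 0.072]
tool_rot: [-0.706, -0.029, 0.029, 0.707]
force: [-0.2, -0.2, -2.6]
width: 0.157
pos [ 0.6245 -0.0649  0.072 ] t 8.78 F [-0.2 -0.2 -2.6] w 0.157
shift cur-axes units [-0.023  0.009  0.006] target-axes [-0.023  0.009  0.006]
rot units [-0.003 -0.008 -0.011]
```

```bash
python3 -m crank '[{"fingers":0,"delta_pos":[-0.01,0.06,0],"rotation":[0,0,0]},{"fingers":0,"delta_pos":[0,0.05,0],"rotation":[0,0,0]}]';python3 plan.py .6238 -.0648 .0717 4.74
```

```text
time: 8.95
position: [0.6249, -0.0649, 0.0715]
tool_rot: [0.707, 0.029, -0.029, -0.706]
force: [-9.0, -0.5, 15.4]
width: 0.156
pos [ 0.6249 -0.0649  0.0715] t 8.95 F [-9.  -0.5 15.4] w 0.156
shift cur-axes units [-0.035 -0.007  0.005] target-axes [-0.035 -0.007  0.005]
rot units [ 0.011 -0.011  0.003]
```

```bash
python3 -m crank '[{"fingers":50,"delta_pos":[0,-0.02,0],"rotation":[0,0,0]},{"fingers":50,"delta_pos":[0,-0.02,0],"rotation":[0,0,0]},{"fingers":50,"delta_pos":[0,0,0],"rotation":[0,0,0]},{"fingers":50,"delta_pos":[0,0,0],"rotation":[0,0,0]},{"fingers":50,"delta_pos":[0,0,0],"rotation":[0,0,0]}]';python3 plan.py .6238 -.0648 .0717 4.74
```

```text
time: 9.37
position: [0.6266, -0.0646, 0.0742]
tool_rot: [0.707, 0.031, -0.027, -0.706]
force: [-0.3, 0.1, -0.2]
width: 0.497
pos [ 0.6266 -0.0646  0.0742] t 9.37 F [-0.3  0.1 -0.2] w 0.497
shift cur-axes units [-0.093  0.082  0.002] target-axes [-0.093  0.082  0.002]
rot units [ 0.017 -0.009  0.05 ]
```

Lift off and look at the placement.

```bash
python3 -m crank '[{"fingers":50,"delta_pos":[0,-0.3,0],"rotation":[0,0,0]},{"fingers":50,"delta_pos":[0,-0.7,0],"rotation":[0,0,0]},{"fingers":50,"delta_pos":[0,-0.9,0],"rotation":[0,0,0]},{"fingers":50,"delta_pos":[0,-0.9,0],"rotation":[0,0,0]},{"fingers":50,"delta_pos":[0,-0.9,-0.6],"rotation":[0,0,0]},{"fingers":50,"delta_pos":[0,-0.5,-0.9],"rotation":[0,0,0]},{"fingers":50,"delta_pos":[0,-0.3,-0.6],"rotation":[0,0,0]},{"fingers":50,"delta_pos":[0,0,0],"rotation":[0,0,0]}]'; python3 w.py w6;python3 - <<'E'
from rig import optics
import cv2
p,d=optics.grab_frame("scene"); cv2.imwrite("pics/scene6.png",p[:,:,::-1])
a=cv2.imread("pics/scene6.png")[140:260,180:330]; cv2.imwrite("pics/scene6c.png",cv2.resize(a,None,fx=4.8,fy=4.8,interpolation=cv2.INTER_CUBIC))
E
```

```text
time: 10.03
position: [0.6309, -0.1264, 0.2176]
tool_rot: [-0.706, -0.032, 0.03, 0.707]
force: [0.8, -1.2, -0.2]
width: 0.569
[ 0.6304 -0.1244  0.2166] x az 5.11 [ 0.0014  0.0018 -1.    ] [ 0.45  0.47 -0.49  1.62  0.24  1.11 -0.01] [ 0.625 -0.049  0.38 ]
```

View pics/w6.png

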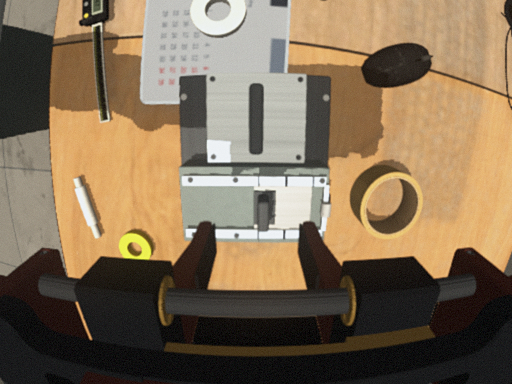

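View pics/scene6c.png

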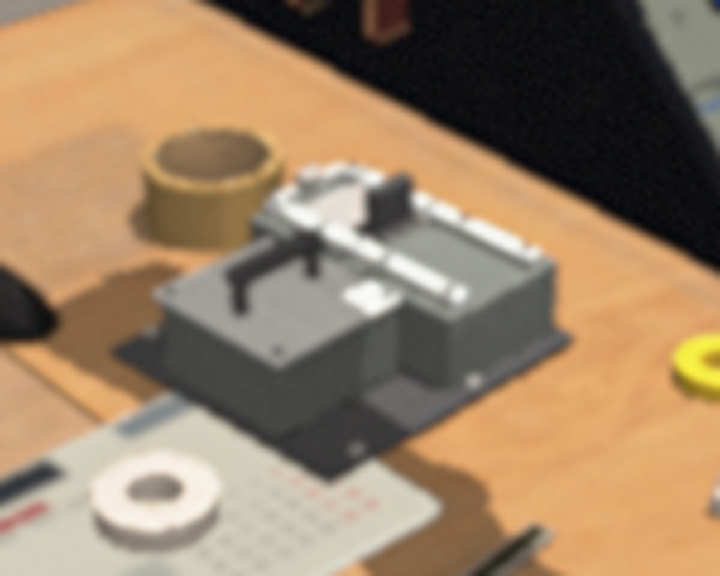

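Run:
```python
from fit import *
import pickle
a=cv2.imread("pics/w6.png"); cv2.imwrite("pics/w6c.png",cv2.resize(a[155:250,175:340],None,fx=4.8,fy=4.8,interpolation=cv2.INTER_CUBIC))
w,d,s=pickle.load(open("pics/w6.pkl","rb"))
for u,v in [(212,84),(300,84),(212,140),(300,150),(230,110),(280,110),(256,120),(264,200)]:
    e,r=ray(w,(u,v),True); q=R.from_quat(w['orientation']).inv().apply(r); P=e+r*d[v,u]/q[2]; print((u,v),P.round(4))
```

```text
(212, 84) [ 0.5768 -0.0303  0.0637]
(300, 84) [ 0.6686 -0.0224  0.0648]
(212, 140) [ 0.5811 -0.0902  0.0644]
(300, 150) [ 0.6764 -0.093   0.0633]
(230, 110) [ 0.598  -0.0568  0.0639]
(280, 110) [ 0.6503 -0.0523  0.0644]
(256, 120) [ 0.626  -0.0637  0.0941]
(264, 200) [ 0.6414 -0.1447  0.0883]
```

View pics/w6c.png

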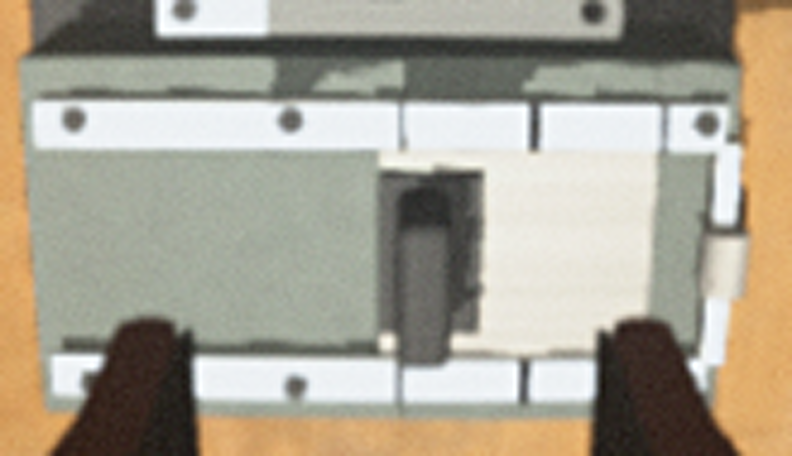

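```bash
python3 - <<'E'
from fit import *
import pickle
w,d,s=pickle.load(open("pics/w6.pkl","rb")); f=4.8
def c(x,y,z): return onz(w,(175+(x+.5)/f-.5,155+(y+.5)/f-.5),z,True)[:2]
t=np.array([.6279,-.1126]);th=.0827;M=np.array([[np.cos(th),-np.sin(th)],[np.sin(th),np.cos(th)]])
b=lambda P:((M.T@(P-t))*1e3).round(1)
for q in [(397,226),(450,226),(447,363),(400,363)]: print('tab',c(*q,.0955).round(4),b(c(*q,.0955)))
for q in [(403,126),(533,126),(663,126),(401,380),(524,380)]: print('mark',b(c(*q,.068)))
for q in [(656,200),(648,330)]: print('edge',b(c(*q,.0635)))
for x in (10,-20): print(x,(t+M@np.array([x,-50])/1e3) if 0 else t+M@(np.array([x,-50])/1e3))
E
python3 plan.py .642 -.1616 .14 4.74
```

```text
tab [ 0.6344 -0.1447] [  3.9 -32.5]
tab [ 0.6455 -0.1438] [ 15.  -32.5]
tab [ 0.6481 -0.1752] [ 14.9 -64.1]
tab [ 0.6379 -0.1761] [  4.7 -64.1]
mark [  5.3 -18. ]
mark [ 34.7 -17.9]
mark [ 64.7 -17.7]
mark [  5.2 -81. ]
mark [ 34.9 -81. ]
edge [ 65.  -36.9]
edge [ 65.2 -70. ]
10 [ 0.64199611 -0.16160306]
-20 [ 0.61209864 -0.16408123]
pos [ 0.6297 -0.1222  0.2152] t 10.13 F [-0.1 -0.3 -0.4] w 0.565
shift cur-axes units [ 0.289  2.502 -1.354] target-axes [ 0.3    2.506 -1.343]
rot units [-0.038  0.101 -0.005]
```

```bash
python3 -m crank '[{"fingers":50,"delta_pos":[0.2,0.5,-0.7],"rotation":[0,0.1,0]},{"fingers":50,"delta_pos":[0.1,0.8,-0.5],"rotation":[0,0,0]},{"fingers":50,"delta_pos":[0,0.7,-0.15],"rotation":[0,0,0]},{"fingers":50,"delta_pos":[0,0.3,0],"rotation":[0,0,0]},{"fingers":50,"delta_pos":[0,0,0],"rotation":[0,0,0]}]';python3 plan.py .642 -.161 .0705 4.74
```

```text
time: 10.55
position: [0.6409, -0.1508, 0.1405]
tool_rot: [-0.703, -0.032, 0.035, 0.71]
force: [0.3, 0.0, -0.4]
width: 0.568
pos [ 0.6409 -0.1508  0.1405] t 10.55 F [ 0.3  0.  -0.4] w 0.568
shift cur-axes units [ 0.012  2.328 -0.365] target-axes [ 0.007  2.332 -0.341]
rot units [-0.116  0.126 -0.045]
```

```bash
python3 -m crank '[{"fingers":50,"delta_pos":[0,0.4,-0.38],"rotation":[-0.12,0.13,-0.05]},{"fingers":50,"delta_pos":[0,0.4,0],"rotation":[0,0,0]},{"fingers":50,"delta_pos":[0,0.2,0],"rotation":[0,0,0]},{"fingers":50,"delta_pos":[0,0,0],"rotation":[0,0,0]}]';python3 plan.py .642 -.161 .0705 4.74
```

```text
time: 10.88
position: [0.6414, -0.1543, 0.1087]
tool_rot: [-0.705, -0.031, 0.032, 0.708]
force: [0.0, -0.7, 0.7]
width: 0.572
pos [ 0.6414 -0.1543  0.1087] t 10.88 F [ 0.  -0.7  0.7] w 0.572
shift cur-axes units [ 1.000e-03  1.273e+00 -2.300e-01] target-axes [ 1.000e-03  1.274e+00 -2.250e-01]
rot units [-0.048  0.082 -0.019]
```

```bash
python3 -m crank '[{"fingers":50,"delta_pos":[0,0.3,-0.25],"rotation":[-0.05,0.08,0]},{"fingers":50,"delta_pos":[0,0.4,0],"rotation":[0,0,0]},{"fingers":50,"delta_pos":[0,0.3,0],"rotation":[0,0,0]},{"fingers":50,"delta_pos":[0,0,0],"rotation":[0,0,0]}]';python3 plan.py .642 -.161 .0705 4.74
```

```text
time: 11.22
position: [0.6435, -0.1598, 0.0779]
tool_rot: [-0.706, -0.03, 0.03, 0.706]
force: [-0.5, -0.5, -0.0]
width: 0.568
pos [ 0.6435 -0.1598  0.0779] t 11.22 F [-0.5 -0.5 -0. ] w 0.568
shift cur-axes units [-0.052  0.246 -0.035] target-axes [-0.052  0.246 -0.035]
rot units [-0.     0.027  0.013]
```

```bash
python3 -m crank '[{"fingers":40,"delta_pos":[-0.05,0.2,-0.03],"rotation":[0,0,0]},{"fingers":30,"delta_pos":[0,0.05,0],"rotation":[0,0,0]},{"fingers":30,"delta_pos":[0,0,0],"rotation":[0,0,0]}]';python3 plan.py .642 -.161 .0705 4.74
python3 - <<'E'
from rig import optics
import cv2
p,d=optics.grab_frame("scene"); cv2.imwrite("pics/scene7.png",p[:,:,::-1])
a=cv2.imread("pics/scene7.png")[140:240,200:310]; cv2.imwrite("pics/scene7c.png",cv2.resize(a,None,fx=6,fy=6,interpolation=cv2.INTER_CUBIC))
E
```

```text
time: 11.47
position: [0.6418, -0.1607, 0.0691]
tool_rot: [-0.706, -0.03, 0.03, 0.707]
force: [0.3, -0.4, 1.0]
width: 0.38
pos [ 0.6418 -0.1607  0.0691] t 11.47 F [ 0.3 -0.4  1. ] w 0.38
shift cur-axes units [ 0.004 -0.045 -0.009] target-axes [ 0.004 -0.045 -0.009]
rot units [-0.005  0.028  0.008]
```

View pics/scene7c.png

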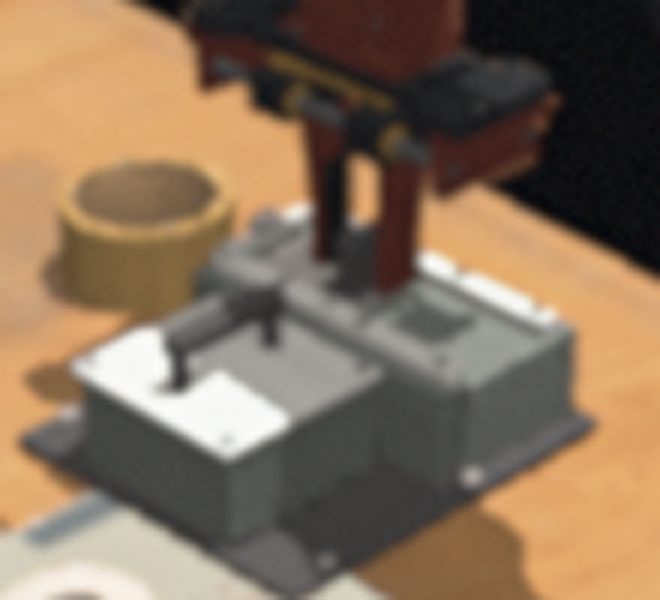

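```bash
python3 -m crank '[{"fingers":0,"delta_pos":[0,-0.06,0],"rotation":[0,0,0]},{"fingers":0,"delta_pos":[0,0,0],"rotation":[0,0,0]},{"fingers":0,"delta_pos":[0,0,0],"rotation":[0,0,0]},{"fingers":0,"delta_pos":[0,0,0],"rotation":[0,0,0]},{"fingers":0,"delta_pos":[0,0,0],"rotation":[0,0,0]},{"fingers":0,"delta_pos":[0,0,0],"rotation":[0,0,0]},{"fingers":0,"delta_pos":[0,0,0],"rotation":[0,0,0]}]';python3 plan.py .6121 -.1641 .0705 4.74
```

```text
time: 12.1
position: [0.6408, -0.1611, 0.0718]
tool_rot: [-0.706, -0.029, 0.03, 0.707]
force: [-0.4, -0.1, -0.9]
width: 0.133
pos [ 0.6408 -0.1611  0.0718] t 12.1 F [-0.4 -0.1 -0.9] w 0.133
shift cur-axes units [-0.961  0.046 -0.02 ] target-axes [-0.961  0.045 -0.021]
rot units [-0.003  0.013 -0.01 ]
```

```bash
python3 w.py w8;  python3 -m crank '[{"fingers":0,"delta_pos":[-0.15,0,0],"rotation":[0,0,0]},{"fingers":0,"delta_pos":[-0.25,0,0],"rotation":[0,0,0]},{"fingers":0,"delta_pos":[-0.25,0,0],"rotation":[0,0,0]},{"fingers":0,"delta_pos":[-0.2,0,0],"rotation":[0,0,0]},{"fingers":0,"delta_pos":[0,0,0],"rotation":[0,0,0]}]';python3 plan.py .6121 -.1641 .0705 4.74
```

```text
[ 0.6408 -0.1611  0.0719] x az 4.8 [-9.e-04  2.e-04 -1.e+00] [ 0.45  0.65 -0.43  1.68  0.33  0.88 -0.03] [ 0.635 -0.083  0.234]
time: 12.57
position: [0.6166, -0.163, 0.0718]
tool_rot: [-0.706, -0.032, 0.027, 0.707]
force: [4.9, -1.0, -6.1]
width: 0.134
pos [ 0.6166 -0.163   0.0718] t 12.57 F [ 4.9 -1.  -6.1] w 0.134
shift cur-axes units [-0.152  0.043 -0.023] target-axes [-0.152  0.044 -0.023]
rot units [-0.005  0.018  0.079]
```

```bash
python3 -m crank '[{"fingers":0,"delta_pos":[-0.16,0.03,0],"rotation":[0,0,0.08]},{"fingers":0,"delta_pos":[0,0,0],"rotation":[0,0,0]}]';python3 plan.py .6121 -.1641 .0705 4.74;python3 w.py w9
python3 - <<'E'
import cv2
a=cv2.imread("pics/w9.png"); cv2.imwrite("pics/w9c.png",cv2.resize(a[150:300,160:350],None,fx=4,fy=4,interpolation=cv2.INTER_CUBIC))
a=cv2.imread("pics/w8.png"); cv2.imwrite("pics/w8c.png",cv2.resize(a[150:300,160:350],None,fx=4,fy=4,interpolation=cv2.INTER_CUBIC))
E
```

```text
time: 12.73
position: [0.6129, -0.1633, 0.0719]
tool_rot: [-0.706, -0.031, 0.028, 0.707]
force: [5.6, 0.4, -10.5]
width: 0.133
pos [ 0.6129 -0.1633  0.0719] t 12.73 F [  5.6   0.4 -10.5] w 0.133
shift cur-axes units [-0.029  0.046 -0.023] target-axes [-0.029  0.046 -0.023]
rot units [-0.002  0.019  0.045]
[ 0.6132 -0.1633  0.0718] x az 4.84 [ 4.1e-03  5.0e-04 -1.0e+00] [ 0.48  0.62 -0.44  1.75  0.33  0.84 -0.02] [ 0.607 -0.086  0.234]
```

View pics/w8c.png

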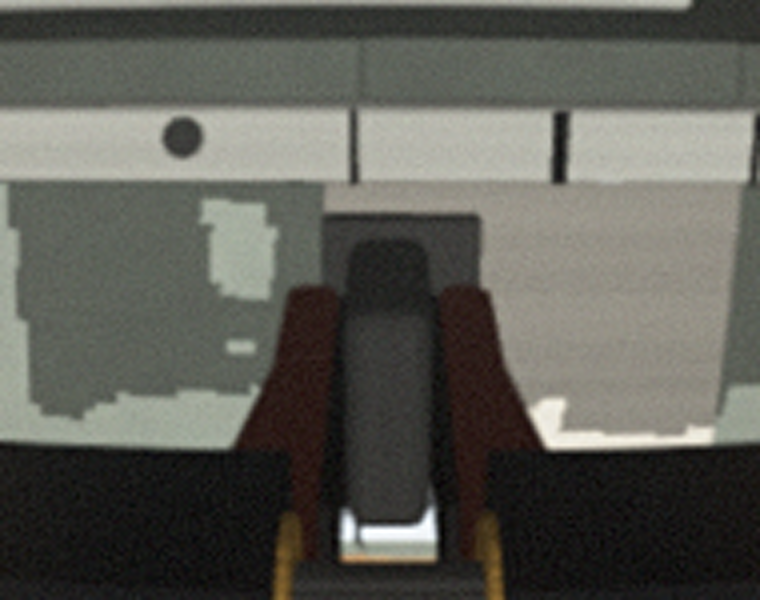

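View pics/w9c.png

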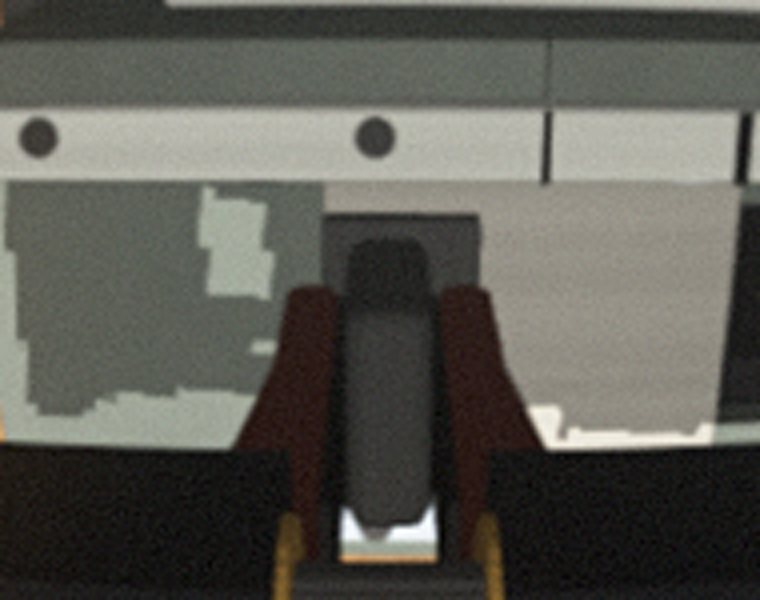

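Run:
```python
from fit import *
import pickle
f=4
t=np.array([.6279,-.1126]);th=.0827;M=np.array([[np.cos(th),-np.sin(th)],[np.sin(th),np.cos(th)]])
b=lambda P:((M.T@(P-t))*1e3).round(1)
for n,mk,ed in (("w8",[(354,145),(560,147)],[(738,200),(727,330)]),("w9",[(547,147),(743,149)],[(738,200),(727,330)])):
    w,d,s=pickle.load(open(f"pics/{n}.pkl","rb"))
    c=lambda q,z: onz(w,(160+(q[0]+.5)/f-.5,150+(q[1]+.5)/f-.5),z,True)[:2]
    print(n,[b(c(q,.068)) for q in mk],[b(c(q,.0635)) for q in ed], b(s['position'][:2]))
# brightness profile of rails/edge
for n in ("w8","w9"):
    g=cv2.cvtColor(cv2.imread(f"pics/{n}.png"),cv2.COLOR_BGR2GRAY); print(n,g[187,335:356],g[202,335:352])
```

```text
w8 [array([  4.9, -18. ]), array([ 34.9, -18.3])] [array([ 64.2, -28.1]), array([ 64.7, -50.3])] [  8.9 -49.4]
w9 [array([  5. , -18.3]), array([ 35. , -18.5])] [array([ 36.4, -28.1]), array([ 36.8, -50.3])] [-18.9 -49.3]
w8 [184 184 182 188 183 187 182 183 186 182 186 182 157  77  60 149 184 186
 179 189 182] [144 149 144 142 148 145 145 148 142 129 106  93  95  93  96  94  94]
w9 [176 178 184 181 178 178 181 181 154  71  22  27  87 157 180 182 180 179
 179 180 181] [141 143 146 144 147 147 145 146 142 111  56  35  32  31  31  34  29]
```

```bash
python3 -m crank '[{"fingers":0,"delta_pos":[-0.07,0.06,0],"rotation":[0,0,0]},{"fingers":0,"delta_pos":[0,0,0],"rotation":[0,0,0]},{"fingers":0,"delta_pos":[0,0,0],"rotation":[0,0,0]}]';python3 plan.py .6113 -.1641 .0715 4.74
```

```text
time: 13.03
position: [0.6139, -0.1632, 0.0718]
tool_rot: [-0.706, -0.034, 0.026, 0.706]
force: [5.0, -0.3, -6.4]
width: 0.131
pos [ 0.6139 -0.1632  0.0718] t 13.03 F [ 5.  -0.3 -6.4] w 0.131
shift cur-axes units [-0.089  0.01  -0.022] target-axes [-0.088  0.011 -0.022]
rot units [0.005 0.024 0.118]
```

```bash
python3 -m crank '[{"fingers":0,"delta_pos":[-0.12,0.03,0],"rotation":[0,0,0.12]},{"fingers":0,"delta_pos":[-0.04,0.03,0],"rotation":[0,0,0.05]}]';python3 plan.py .6113 -.1641 .0715 4.74; python3 w.py w10;python3 plan.py .6113 -.1641 .0715 4.74; python3 w.py w11
```

```text
time: 13.2
position: [0.6121, -0.1634, 0.0718]
tool_rot: [0.707, 0.031, -0.029, -0.706]
force: [5.3, -0.0, -1.0]
width: 0.136
pos [ 0.6121 -0.1634  0.0718] t 13.2 F [ 5.3 -0.  -1. ] w 0.136
shift cur-axes units [-0.028  0.01  -0.021] target-axes [-0.028  0.01  -0.021]
rot units [0.011 0.026 0.02 ]
[ 0.6124 -0.1634  0.0718] x az 4.87 [ 2.2e-03 -9.0e-04 -1.0e+00] [ 0.48  0.62 -0.43  1.75  0.33  0.84 -0.03] [ 0.606 -0.085  0.234]
pos [ 0.6124 -0.1634  0.0718] t 13.25 F [ 5.7 -0.6 -2. ] w 0.134
shift cur-axes units [-0.037  0.011 -0.021] target-axes [-0.037  0.011 -0.021]
rot units [0.012 0.027 0.024]
[ 0.6123 -0.1634  0.0718] x az 4.87 [ 2.2e-03 -8.0e-04 -1.0e+00] [ 0.48  0.62 -0.43  1.75  0.33  0.84 -0.03] [ 0.606 -0.085  0.234]
```

Steady with z-force relieved. One more 1 mm.

```bash
python3 -m crank '[{"fingers":0,"delta_pos":[-0.08,0.01,0],"rotation":[0,0,0.05]}]';python3 plan.py .6113 -.1641 .0715 4.74; python3 w.py w12;python3 w.py w13;python3 plan.py .6113 -.1641 .0715 4.74
python3 - <<'E'
import cv2
g=cv2.imread("pics/w13.png"); cv2.imwrite("pics/w13c.png",cv2.resize(g[150:300,160:350],None,fx=4,fy=4,interpolation=cv2.INTER_CUBIC))
g=cv2.cvtColor(g,cv2.COLOR_BGR2GRAY); print(g[187,335:360],g[202,335:352])
E
```

```text
time: 13.38
position: [0.6113, -0.1635, 0.0719]
tool_rot: [0.707, 0.03, -0.03, -0.706]
force: [6.3, -1.2, -7.7]
width: 0.131
pos [ 0.6113 -0.1635  0.0719] t 13.38 F [ 6.3 -1.2 -7.7] w 0.131
shift cur-axes units [-0.     0.013 -0.02 ] target-axes [-0.     0.013 -0.02 ]
rot units [0.013 0.027 0.007]
[ 0.611  -0.1635  0.0719] x az 4.86 [ 3.e-04 -1.e-03 -1.e+00] [ 0.48  0.62 -0.43  1.76  0.33  0.84 -0.03] [ 0.605 -0.085  0.234]
[ 0.6111 -0.1635  0.0719] x az 4.87 [ 4.0e-04 -1.1e-03 -1.0e+00] [ 0.48  0.62 -0.43  1.76  0.33  0.84 -0.03] [ 0.605 -0.085  0.234]
pos [ 0.6111 -0.1635  0.0719] t 13.48 F [ 6.   0.2 -5. ] w 0.131
shift cur-axes units [ 0.006  0.012 -0.02 ] target-axes [ 0.006  0.012 -0.02 ]
rot units [0.013 0.026 0.003]
[176 183 179 177 178 178 180 178 182 177 178 145  78  35  17  80 167 178
 185 178 178 179 182 182 182] [145 151 145 146 144 146 148 149 146 118  63  34  32  34  37  31  35]
```

View pics/w13c.png

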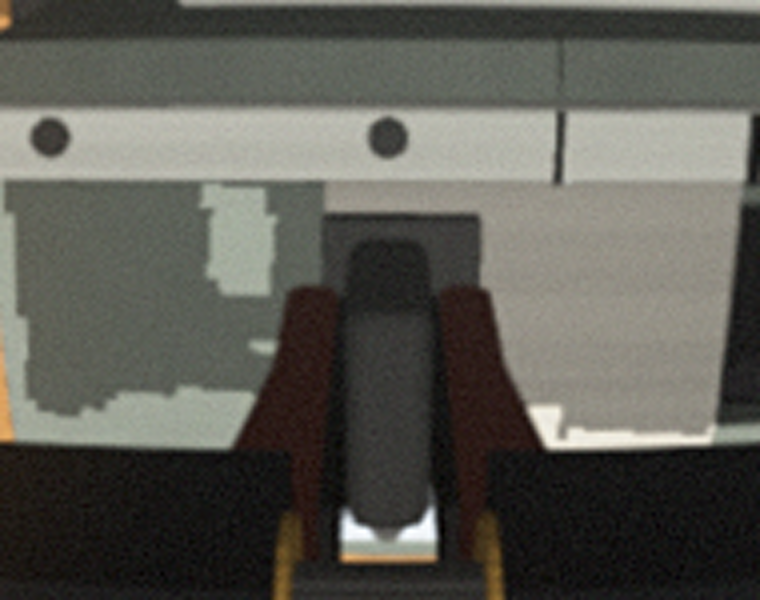

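Run:
```python
from rig import bot,optics
import cv2,numpy as np
for n in ("scene","top"):
    p,d=optics.grab_frame(n); cv2.imwrite(f"pics/{n}14.png",p[:,:,::-1])
for _ in range(6): optics.grab_frame("top")
s=bot.read_state(); print(s['time'],s['position'].round(4),s['force'].round(1),s['width'])
a=cv2.imread("pics/scene14.png")[130:330,100:420]; cv2.imwrite("pics/scene14c.png",cv2.resize(a,None,fx=2.5,fy=2.5,interpolation=cv2.INTER_CUBIC))
```

```text
13.8833 [ 0.6111 -0.1635  0.0719] [ 5.1  0.5 -4.6] 0.1373128160275545
```

View pics/scene14c.png

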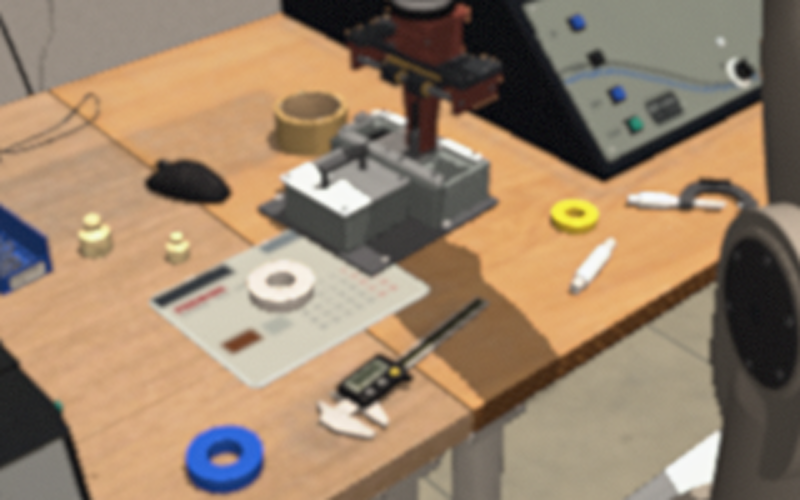

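The cover sits flat at (350,185) in the crop, the tab is held at (420,140), the window's far half is open, and nothing else has moved. The pose held steady for 0.4 s.

```bash
python3 -c "
from rig import bot
print(bot.sign_off())"
```

```text
the job is handed in; nothing more can be done
None
```

The cover is on the chamber and released. The shutter was then pulled by its tab to about half travel, where the arm was still holding it when I handed the job in at 13.9 s.

- **Cover:** depth readings at six points put the plate's top between 63 and 65 mm above the table. That is level and matches fully down, which is 64 mm.
- **Shutter:** the tool moved about 29.8 mm from where it gripped the closed shutter. In the wrist picture the blade's far edge stands to the middle mark as it did to the shut mark, within about 0.3 mm. The pull was 5 to 6 N, and the pose held without drift for the last 0.4 s.
- **Other things on the table:** none had visibly moved in the last scene picture.

**Checks that disagreed:** absolute readings of the edge differed by about 0.5 mm from the relative ones, and I relied on the relative ones. While holding, the wrist also showed a steady vertical force of about 5 N, which the shutter's guide takes up. It peaked at 10.5 N during the pull.

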